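# Nip a stack of marbled sheets in the bench press

## Robot

A 6-joint arm with a two-finger parallel gripper is mounted at the origin on the work surface. World frame = base frame: x ahead of the robot, y to its left, z up, the work surface at z = 0. Lengths are in mm, angles in rad, forces in N, time in s.
With the tool pointing down it reaches from about 400 to 925 mm from the base axis. Payload 12.5 kg.
Tool frame: the origin (TCP) lies at the very end of the fingers, on their centre line; the grasp point (between the pads) lies env.hold_point_z behind it (env.hold_point_z is the distance from the TCP to the grasp point, in mm); y points along the fingers, z is the direction in which the jaws open and shut, and the axes are right-handed (so a half turn about y gives the same grasp; the last joint's range is limited). The gripper opens to 95 mm and grips with 3 to 60 N. Pads are 20 mm wide; open, the fingers measure 119 mm over their backs; the gripper's body (75 mm by 180 mm) begins 59 mm behind the grasp point.
Start: joints at [1.007, 0.491, 1.559, -0, 1.092, -0.106], TCP at [276.222, 560.668, 214.661] pointing down, gripper open.
Joint ranges: [-3.1, 3.1], [-0.84, 2.19], [0.05, 2.79], [-1.13, 4.28], [0.06, 2.93], [-2.69, 2.69]. Speed limits (rad/s): [2.22, 2.22, 2.79, 3.14, 3.14, 3.14].

## Interface

Orientations are given as [roll, pitch, yaw] about the fixed x, y, z axes, in that order (R = Rz(yaw) Ry(pitch) Rx(roll)).
In Python, from cell import env gives the robot as it stands.
- The arm moves only by the shell command python3 -m inch 'ROWS'. ROWS is JSON, one flat list of numbers, 7 for each row, row after row: the shift along the tool's x, y, z in m, then the turn, a rotation vector about the tool's x, y, z in degrees, then the closure, from -1 (fully open) to 1 (shut). In form: [tx, ty, tz, ax, ay, az, hand, tx, ty, tz, ax, ay, az, hand, ...]. A call has 1 to 10 rows; each row shifts and turns the commanded pose from where the row before left it, along the tool's axes as they then stand; what a row does not reach is not made up. A row lasts 1/10 s, in which the tool goes at most 50 mm and 8.59 degrees, less where a joint would pass 70% of its speed; a pose out of reach is approached as far as the arm can. A call is refused whole if a number of a shift passes 0.05 or a number of a turn 8.59, either way. A call with a gripper value outside its range is refused whole. The fingers move at their own pace and stop on an object; the grip force is fixed at half the most. Time passes only in rows, so rows that do not move let the fingers close. It gives the time, the measured TCP pose, the force and the opening at its end, in the units of the state.
- env.state(): the state, without advancing time (a new reading comes with each control period).
- env.read_camera(name): name is "side" or "top"; returns a dict with "pixels" (480x640x3 uint8, blue, green, red), "depth" (480x640 float32, mm along the optical axis (not along the pixel's ray), 0 where there is no reading), "mtx" (3x3 intrinsics, pixels), "R" (3x3) and "t" (3): a world point X has camera coordinates R X + t. Camera axes: x right, y down, z forward; pixel columns grow to the right and rows downward; lengths in mm; the calibration is good to about 2 mm. A picture is of the moment at which its call begins.
- env.job_done(): hands the job in, once; it reports no verdict.
The state is a dict: "t": time; "joints": joint angles; "qvel": joint speeds; "tau": joint torques, N m; "eef_pos": TCP position; "tcp_rot": TCP orientation; "ft_force": force on the tool from outside, world axes, zero at the start; "moment": the same for the moment, N m; "opening": opening from 0.0 (shut) to 1.0 (fully open).
Only numpy, scipy, OpenCV 4.12 (cv2) and the standard library are available. Lean on these libraries where they do the work, as an engineer would, in place of code of your own. Each camera call takes 0.05 s, during which the arm holds its last target.

## Task

Slide the stack of boards and marbled sheets into the bench press until it is fully home against the back stop, without ramming it. Then turn the handwheel clockwise, as seen from above, until you feel the platen bear on the stack, go on a further quarter turn by the pointer and no more, and let go, leaving the stack home and nipped. Leave the jar, the cup and the comb where they are.

Things in the scene. Friction and masses are not known exactly. Their poses are not given: they have to be found in the camera images.
- press: Green bench screw press fixed to the table, base 250 x 210 x 24 mm. Origin on the table under the screw axis; x points from the open mouth (near the robot) to the back stop, z up. Two columns at y = +-88 mm carry a crossbeam 125 to 159 mm up. The platen, a 90 x 100 mm dark steel plate, hangs from the screw 5 to 21 mm above the stack; its height is not measured. It falls 5 mm per radian of wheel.
- stop: The back stop, a dark upright steel plate 80 mm wide, 12 mm thick, 24 to 76 mm above the table, fixed in the press. Origin at the lower edge of its face, which is at x = 50 mm in the press frame. In front of it two side rails, 10 mm thick, inner faces at y = +-58 mm, x = -110 to 50 mm, tops 60 mm above the table, guide the stack.
- packing: Plywood packing board fixed between the rails, 175 x 108 x 34 mm, origin at the centre of its underside, which is sunk into the base. Its top, 34 to 42 mm above the table and different every time, carries the stack.
- stack: Two wooden boards with sheets between, one rigid loose block 185 (x) x 110 (y) x 36 mm, about 0.4 kg, 3 mm play each side. Origin at the centre of its underside, axes as the press's. Its front end (own x = -92.5 mm) stands out clear of the dial: push it there from above with shut fingers. 15 to 35 mm short of the stop at first; pushing takes 3 to 7 N until it meets the stop; over 35 N is ramming.
- dial (a point): Centre of the top of the dial plate, fixed under the wheel, 166 mm above the table: aluminium disc of 82 mm radius, ticks every 10 degrees, long ticks every 90.
- wheel_centre (a point): Point on the wheel's upright axis, 222 mm above the table, level with the handle's middle. Steel wheel, rim radius 58 mm, rim top 191 mm; hub and screw end reach 216 mm at most. It keeps its height and stays where left. Free turning takes 7 to 9 N at the handle; when the sprung platen meets the stack this rises by 2 to 3 N within 15 degrees, and to 4 to 6 N more after a quarter turn.
- handle_mid (a point): Centre of the spinner handle, an upright wooden peg 18 mm in diameter, 50 mm tall (194 to 244 mm above the table), on the rim 58 mm from the wheel's axis. It spins on its own axis, so a gripper holding it from above need not turn with the wheel. It is opposite the pointer and starts on the near side, within 50 degrees.
- pointer (a point): Tip of the brass pointer on the wheel's rim, 74 mm from the axis and opposite the handle, bent down over the dial (172 mm above the table). It starts on the far side, within 50 degrees of straight away from the mouth, turns with the wheel and shows how far it has gone.
- jar: Bystander: closed glass jar, 60 mm in diameter and 85 mm tall, to the left of the press. Origin at its underside.
- cup: Bystander: blue ceramic cup, 76 mm in diameter and 85 mm tall, to the right of the press. Origin at its underside.
- comb: Bystander: wooden marbling comb lying flat behind the press, bar 130 x 18 x 12 mm. Origin at its underside.
Not all that is in view belongs to the job. There is more than one size of the stack; the one meant has the size given above.

How it is judged:
By the outcome, as a careful person would: the job done as asked, in the order asked, and still so for the second after the job is handed in, with the robot touching nothing.
It also fails if it takes over 69 s, if anything falls off the work surface, if the arm or the gripper's body presses on something with over 40 N, if the wrist force passes 120 N, or if a joint passes its speed limit or range.

## Working session

There is one attempt and no reset: what is moved stays moved. The work goes in short steps, Python scripts to look and compute and a shell command to move; the robot and the scene stay as the last step left them, time stands still between calls to the robot, and variables do not carry over. Pictures are saved under pics/ and viewed, and the job is handed in when it is done.

```bash
ls; mkdir -p pics; python3 - <<'E'
from cell import env
import cv2,numpy as np
print(env.state(), env.hold_point_z)
for n in("side","top"):
    c=env.read_camera(n); cv2.imwrite(f"pics/{n}0.png",c["pixels"]); np.savez(f"pics/{n}0.npz",**c)
    print(n,c["mtx"].tolist(),c["R"].tolist(),c["t"].tolist())
E
```

```text
pics
{'t': 0.0, 'joints': array([ 1.00738466e+00,  4.91572391e-01,  1.55947135e+00, -1.93419933e-05,
        1.09170168e+00, -1.05622428e-01]), 'qvel': array([-3.29498903e-04,  5.71169929e-04,  1.73937954e-05, -8.82306823e-04,
       -8.93216111e-04, -2.11555599e-03]), 'tau': array([ 7.56976715e-04, -6.12636995e+01, -2.58191568e+01,  6.92080893e-02,
        4.81750583e-02, -1.70724948e-04]), 'eef_pos': array([276.08788396, 560.42927674, 214.04623792]), 'tcp_rot': array([-1.57194448e+00,  1.04473406e-04, -4.57780369e-01]), 'ft_force': array([-0.40276898, -1.1180936 , -0.68750353]), 'moment': array([-0.04581049, -0.00951119,  0.02749241]), 'opening': 0.9992547087884504} 18.8
side [[620.499009489696, 0.0, 313.40254154385536], [0.0, 620.499009489696, 239.45842304530586], [0.0, 0.0, 1.0]] [[0.9394949320579318, -0.34245873415566114, -0.008443224381961318], [-0.2306920729773614, -0.6142713962528851, -0.7546203146026078], [0.25323988647697215, 0.7109097461324001, -0.6561073789793077]] [-509.5059861114077, 221.36560923735146, 1036.1233596896034]
top [[481.6812183006893, 0.0, 319.9295656705901], [0.0, 481.6812183006893, 240.57816773800027], [0.0, 0.0, 1.0]] [[0.009027979046381482, -0.9997227589465725, -0.02174628332823631], [-0.9941529297718793, -0.006633274577983431, -0.10777732551126877], [0.10760319614364161, 0.02259214271880626, -0.99393719483026]] [12.946044856437107, 547.6619091558169, 945.4794400984375]
```

View pics/side0.png

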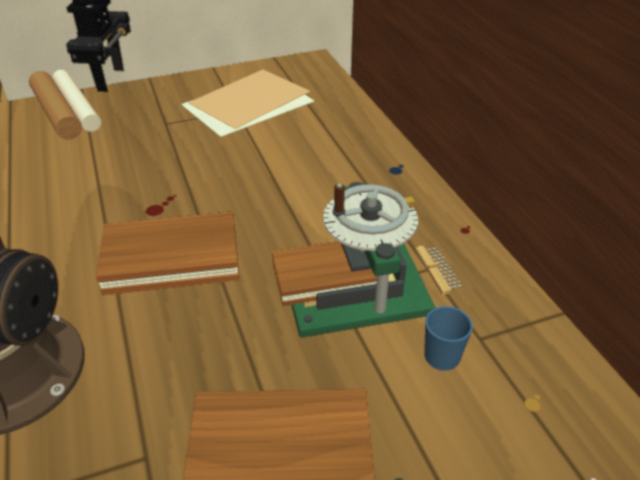

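View pics/top0.png

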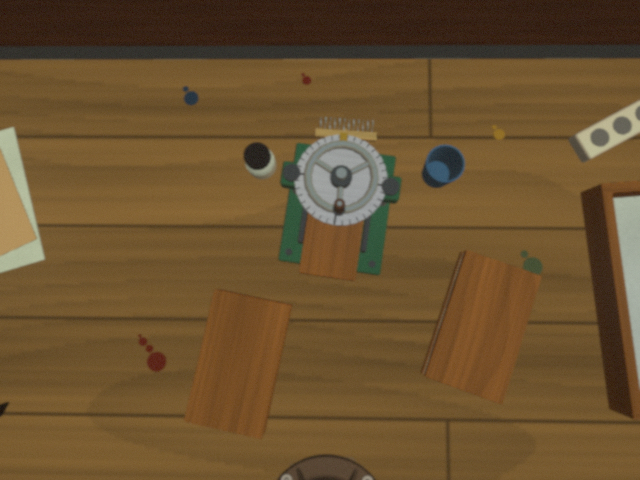

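The side view shows the press at about (365,270), with the handle at (339,200). In the top view the dial is at (341,180), the handle at (339,207), the brass pointer at (344,135), and the stack's front edge runs from (301,272) to (355,279). The two loose boards are decoys. Next I'll measure.

```bash
cat > h.py <<'E'
import numpy as np,cv2
from cell import env
def load(f):
    d=np.load(f); return {k:d[k] for k in d.files}
def grab(name,tag):
    c=env.read_camera(name); cv2.imwrite(f"pics/{tag}.png",c["pixels"]); np.savez(f"pics/{tag}.npz",**c); return c
def cloud(c):
    D=c["depth"].astype(float); v,u=np.mgrid[0:480,0:640]; K=c["mtx"]
    P=np.stack([(u-K[0,2])/K[0,0]*D,(v-K[1,2])/K[1,1]*D,D],-1)
    W=(P-c["t"])@c["R"]; W[D<=0]=np.nan; return W
def onz(c,u,v,z):
    K=c["mtx"]; r=np.array([(u-K[0,2])/K[0,0],(v-K[1,2])/K[1,1],1.])@c["R"]
    o=-c["R"].T@c["t"]; return o+r*(z-o[2])/r[2]
def proj(c,X):
    p=c["mtx"]@(c["R"]@np.asarray(X,float)+c["t"]); return p[:2]/p[2]
def crop(c,x0,y0,x1,y1,s,f):
    cv2.imwrite(f"pics/{f}.png",cv2.resize(c["pixels"][y0:y1,x0:x1],None,fx=s,fy=s,interpolation=cv2.INTER_CUBIC))
E
python3 - <<'E'
from h import *
c=load("pics/top0.npz"); W=cloud(c)
crop(c,260,110,410,290,3.3,"top0c"); s=load("pics/side0.npz"); crop(s,250,160,480,340,3.3,"side0c")
# table
print("table",np.nanmedian(W[300:400,300:400,2]))
# dial pixels
px=c["pixels"]
m=(abs(W[...,2]-166)<5)&(abs(W[...,0]-620)<300)
u=np.argwhere(m); 
print("dial px",len(u),u.mean(0))
P=W[m]; 
(cx,cy),r=cv2.minEnclosingCircle(P[:,:2].astype(np.float32)); print("dial circ",cx,cy,r,P[:,2].mean())
# handle top
m=(W[...,2]>232)&(np.hypot(W[...,0]-cx,W[...,1]-cy)<90); print("handle",W[m].mean(0),m.sum())
# stack surface
sub=W[225:290,290:370]; 
for v in range(225,290,5): print(v,[f"{a:.0f}" for a in W[v,290:380:6,2]])
E
```

```text
table -0.0960612110884331
dial px 4484 [181.32069581 340.04794826]
dial circ 643.9137573242188 -21.042871475219727 103.84947204589844 166.2971839580973
handle [583.20626608 -16.74747574 242.94109352] 102
225 ['23', '25', '62', '68', '72', '71', '74', '75', '73', '164', '70', '69', '69', '61', '23']
230 ['25', '23', '58', '69', '69', '69', '71', '66', '71', '71', '69', '71', '26', '58', '25']
235 ['24', '25', '56', '71', '71', '71', '68', '73', '72', 'nan', '72', '72', '51', '27', '24']
240 ['27', '27', '54', '73', '73', '71', '72', '69', '71', '72', '71', '70', '60', '26', '24']
245 ['23', '27', 'nan', '71', '71', '72', '70', '71', '73', '72', '70', '69', '60', '23', '21']
250 ['30', '25', '72', '70', '72', '69', '74', '68', '70', '71', '69', '69', '60', '25', '24']
255 ['26', '27', '72', '70', '70', '75', '70', '68', '69', '71', '71', '70', '22', '24', '24']
260 ['23', '24', '71', '69', '70', '70', '71', '73', '68', '73', '71', '72', '24', '22', '25']
265 ['2', '-1', '72', '70', '69', '73', '72', '69', '70', '72', '71', '67', '22', '31', '30']
270 ['-1', '-1', '74', '70', '73', '70', '68', '66', '70', '70', '72', '25', '23', '22', '23']
275 ['-0', '-2', '-3', '2', '-1', '69', '71', '72', '70', '71', '73', '-2', '-0', '-0', '-2']
280 ['1', '-3', '-1', '3', '-1', '-2', '2', '0', '-1', '0', '44', '-2', '-1', '-1', '-0']
285 ['0', '0', '0', '0', '0', '-1', '3', '2', '-1', '4', '2', '3', '-2', '4', '-2']
```

View pics/top0c.png

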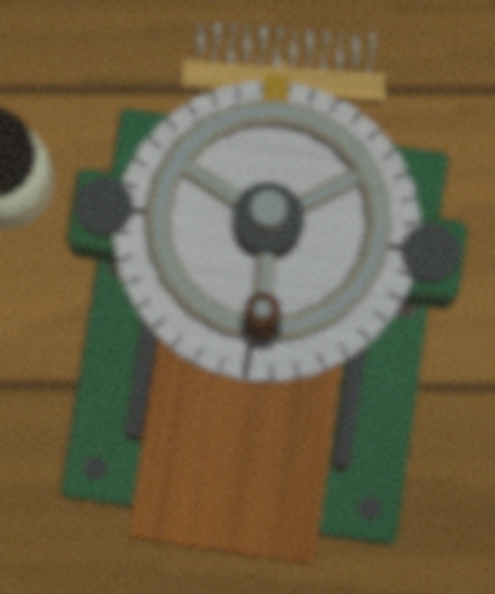

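View pics/side0c.png

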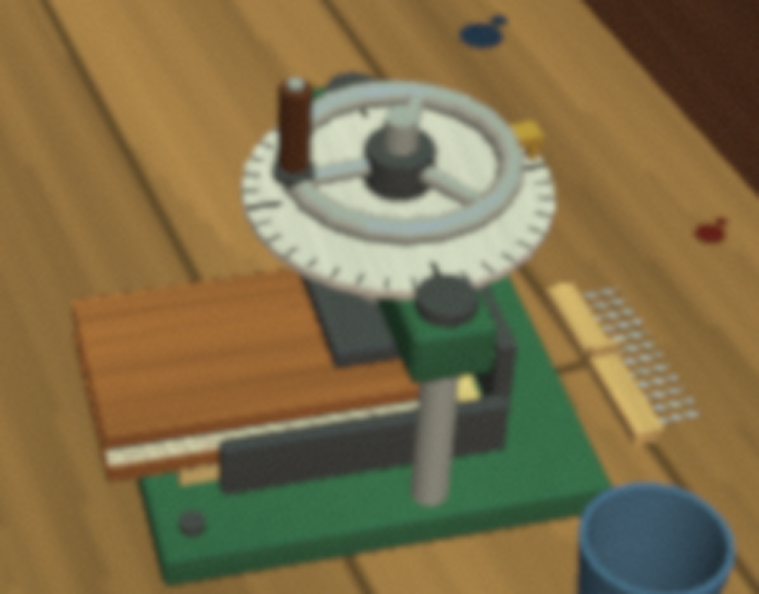

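```bash
cat > meas.py <<'E'
from h import *
def wheel(c,verbose=True):
    W=cloud(c); px=c["pixels"].astype(int)
    return
if __name__=="__main__":
    c=load("pics/top0.npz"); s=load("pics/side0.npz")
    for n,cc in(("top",c),("side",s)):
        W=cloud(cc); hsv=cv2.cvtColor(cc["pixels"],cv2.COLOR_BGR2HSV)
        # dial: outermost boundary via depth band, near axis
        near=np.hypot(W[...,0]-645,W[...,1]+21)<100
        m=(abs(W[...,2]-166)<6)&near&(hsv[...,1]<70)
        P=W[m]; h=cv2.convexHull(P[:,:2].astype(np.float32)); (cx,cy),r=cv2.minEnclosingCircle(h)
        print(n,"dial",cx,cy,r, cv2.fitEllipse(h))
        m=(abs(W[...,2]-188)<6)&near; P=W[m];h=cv2.convexHull(P[:,:2].astype(np.float32));print(n,"rim",cv2.fitEllipse(h))
        m=(W[...,2]>236)&(np.hypot(W[...,0]-590,W[...,1]+20)<60); print(n,"handle",W[m].mean(0),m.sum())
        m=(hsv[...,0]>15)&(hsv[...,0]<30)&(hsv[...,1]>150)&(hsv[...,2]>150)&(W[...,2]>150); print(n,"ptr",np.nanmean(W[m],0) if m.any() else None,m.sum(), np.argwhere(m).mean(0))
        g=(hsv[...,0]>60)&(hsv[...,0]<95)&(hsv[...,1]>90)&(abs(W[...,2]-24)<6)
        g=cv2.morphologyEx(g.astype(np.uint8),cv2.MORPH_OPEN,np.ones((3,3)))>0
        print(n,"base",cv2.minAreaRect(W[g][:,:2].astype(np.float32)),g.sum())
        print(cv2.boxPoints(cv2.minAreaRect(W[g][:,:2].astype(np.float32))).round().tolist())
        m=(abs(W[...,2]-70.5)<6)&(hsv[...,0]<20)&(hsv[...,1]>80)&(abs(W[...,1]+15)<90)&(W[...,0]>400)&(W[...,0]<700)
        m=cv2.morphologyEx(m.astype(np.uint8),cv2.MORPH_OPEN,np.ones((3,3)))>0
        rr=cv2.minAreaRect(W[m][:,:2].astype(np.float32)); print(n,"stack",rr,cv2.boxPoints(rr).round().tolist(),W[m][:,2].mean())
        m=(abs(W[...,2]-60)<4)&(hsv[...,2]<80)&(hsv[...,1]<90)&(np.hypot(W[...,0]-600,W[...,1]+20)<140)
        print(n,"dark60",m.sum())
    for n,u in {"L":(301,272),"R":(354.5,279)}.items(): print(n,onz(c,*u,70.5))
    # base corners from crop: front-left (63,495), front-right(397,543), backleft(121,110), backright(447,152)
    for q in((63,495),(397,543),(121,110),(447,152)): print("basec",onz(c,260+q[0]/3.3,110+q[1]/3.3,24).round(1))
    for q in((155,345),(131,440),(349,355),(339,468)): print("rail",onz(c,260+q[0]/3.3,110+q[1]/3.3,60).round(1))
    for q in((130,538),(311,562)): print("stackfront",onz(c,260+q[0]/3.3,110+q[1]/3.3,70.5).round(1))
    for q in((263,302),): print("handle",onz(c,260+q[0]/3.3,110+q[1]/3.3,244).round(1))
    for q in((276,96),): print("ptr",onz(c,260+q[0]/3.3,110+q[1]/3.3,172).round(1))
    for q in((277,76),): print("ptr end",onz(c,260+q[0]/3.3,110+q[1]/3.3,172).round(1))
    for q in((247,362),(140,210),(390,248)): print("tick",onz(c,260+q[0]/3.3,110+q[1]/3.3,166).round(1))
E
python3 meas.py
```

```text
top dial 641.925537109375 -20.652889251708984 99.77732849121094 ((642.2031860351562, -20.271045684814453), (158.04751586914062, 194.9882354736328), 172.77334594726562)
top rim ((646.0813598632812, -19.95760154724121), (125.9669189453125, 143.24624633789062), 92.10871124267578)
top handle [583.62619275 -16.80409929 243.80106974] 93
top ptr None 0 [nan nan]
top base ((616.617919921875, -17.48241424560547), (202.8705596923828, 242.42701721191406), 81.93994903564453) 2013
[[482.0, -101.0], [722.0, -135.0], [751.0, 66.0], [511.0, 100.0]]
top stack ((531.1864013671875, -3.972118377685547), (109.94598388671875, 114.55023956298828), 81.90959930419922) [[467.0, -50.0], [580.0, -66.0], [596.0, 42.0], [482.0, 59.0]] 70.72640263178134
top dark60 336
side dial 647.5853881835938 -21.5761661529541 99.50001525878906 ((639.4363403320312, -21.322433471679688), (156.5771026611328, 194.77735900878906), 178.93313598632812)
side rim ((643.87890625, -21.08932876586914), (124.46922302246094, 143.0057373046875), 97.98078155517578)
side handle [581.67295132 -19.71418081 242.46395655] 88
side ptr [713.07410792
[... 504 characters left out ...]
06 -50.73447457  70.5       ]
basec [507.9 100.   24. ]
basec [ 480.1 -105.    24. ]
basec [751.7  67.7  24. ]
basec [ 725.1 -137.3   24. ]
rail [595.8  42.6  60. ]
rail [538.6  56.2  60. ]
rail [590.4 -73.2  60. ]
rail [522.7 -67.2  60. ]
stackfront [480.   55.3  70.5]
stackfront [466.9 -50.2  70.5]
handle [587.  -18.5 244. ]
ptr [712.7 -26.2 172. ]
ptr end [723.7 -26.7 172. ]
tick [569.7 -11.6 166. ]
tick [651.6  46.2 166. ]
tick [631.4 -87.4 166. ]meas.py:16: RuntimeWarning: Mean of empty slice.
  m=(hsv[...,0]>15)&(hsv[...,0]<30)&(hsv[...,1]>150)&(hsv[...,2]>150)&(W[...,2]>150); print(n,"ptr",np.nanmean(W[m],0) if m.any() else None,m.sum(), np.argwhere(m).mean(0))
  ret = um.true_divide(
```

```bash
python3 -m inch '[0,0,0,0,-6.1,0,1, 0,0,0,0,-6.1,0,1, 0,0,0,0,-6.1,0,1]'
cat >> h.py <<'E'
AX=np.array([642.5,-21.]); YAW=np.radians(-7.9)
PX=np.array([np.cos(YAW),np.sin(YAW)]); PY=np.array([-PX[1],PX[0]])
def press2w(x,y): return AX+x*PX+y*PY
def toolshift(target):
    from scipy.spatial.transform import Rotation as R
    s=env.state(); r=R.from_euler("xyz",s["tcp_rot"])
    return r.inv().apply(np.asarray(target)-s["eef_pos"])
E
python3 - <<'E'
from h import *
w=press2w(-202,0); print(w, toolshift([w[0],w[1],214]), env.state()["tcp_rot"])
E
```

```text
t: 0.4
eef_pos: [276.1, 560.5, 214.3]
tcp_rot: [-1.571, 0.0, -0.134]
ft_force: [-0.2, 0.4, 0.0]
opening: 0.801
[442.41708843   6.7637983 ] [ 238.80000426    0.53172495 -526.57768332] [-1.57144211e+00  2.96418398e-04 -1.34033933e-01]
```

```bash
python3 -m inch '[0.018,0,-0.04,0,0,0,1, 0.018,0,-0.04,0,0,0,1, 0.018,0,-0.04,0,0,0,1, 0.018,0,-0.04,0,0,0,1, 0.018,0,-0.04,0,0,0,1, 0.018,0,-0.04,0,0,0,1, 0.018,0,-0.04,0,0,0,1, 0.018,0,-0.04,0,0,0,1, 0.018,0,-0.04,0,0,0,1, 0.018,0,-0.04,0,0,0,1]'; python3 - <<'E'
from h import *
w=press2w(-202,0); print(w, toolshift([w[0],w[1],48]), env.state()["tcp_rot"])
E
```

```text
t: 1.4
eef_pos: [399.4, 137.9, 214.6]
tcp_rot: [-1.571, -0.0, -0.138]
ft_force: [0.2, 0.8, 0.7]
opening: 0.012
[442.41708843   6.7637983 ] [  60.69913556  166.62787667 -124.01161687] [-1.57073984e+00 -4.68632871e-05 -1.38195426e-01]
```

```bash
python3 -m inch '[0.015,0,-0.031,0,0,0,1, 0.015,0,-0.031,0,0,0,1, 0.015,0,-0.031,0,0,0,1, 0.015,0,-0.031,0,0,0,1, 0,0.04,0,0,0,0,1, 0,0.04,0,0,0,0,1, 0,0.04,0,0,0,0,1, 0,0,0,0,0,0,1]'; python3 - <<'E'
from h import *
w=press2w(-202,0); print(w, toolshift([w[0],w[1],48]), env.state()["tcp_rot"])
c=grab("side","s1"); crop(c,170,120,450,340,2.8,"s1c")
c=grab("top","t1"); crop(c,260,110,410,330,2.7,"t1c")
E
```

```text
t: 2.2
eef_pos: [439.5, 8.7, 91.2]
tcp_rot: [-1.571, 0.008, -0.139]
ft_force: [0.1, 0.4, -0.1]
opening: 0.001
[442.41708843   6.7637983 ] [ 3.49413067 43.21819924 -1.47982997] [-1.57078184  0.00777815 -0.13879613]
```

View pics/s1c.png

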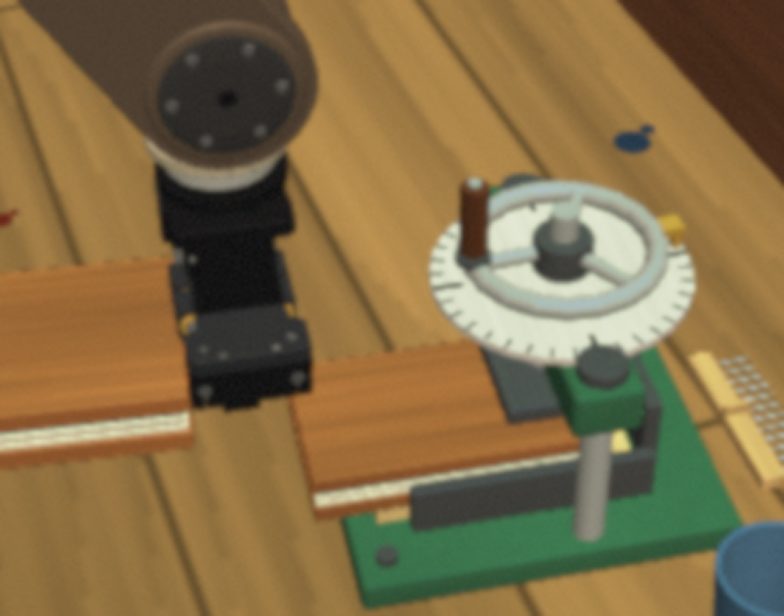

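View pics/t1c.png

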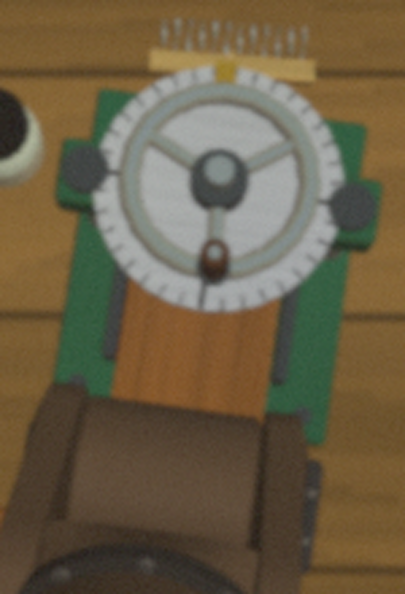

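The gripper is shut at side crop (250,390), in front of the stack and lined up. I'll lower it and approach.

```bash
python3 -m inch '[0,0.021,-0.001,0,0,0,1, 0,0.021,0,0,0,0,1, 0,0,0,0,0,0,1, 0.004,0,0,0,0,0,1, 0.004,0,0,0,0,0,1, 0.004,0,0,0,0,0,1, 0.003,0,0,0,0,0,1, 0.003,0,0,0,0,0,1, 0,0,0,0,0,0,1]'; python3 - <<'E'
from h import *
s=env.state(); d=s["eef_pos"][:2]-AX; print(d@PX,d@PY,s["eef_pos"],s["ft_force"],s["tcp_rot"])
E
```

```text
t: 3.2
eef_pos: [459.8, 5.0, 52.7]
tcp_rot: [-1.571, -0.0, -0.138]
ft_force: [0.4, -0.6, 0.1]
opening: 0.003
-184.57800296709087 0.6716712973004711 [459.76605891   5.0345366   52.74114786] [ 0.44548965 -0.61527634  0.14837061] [-1.57072126e+00 -4.62835844e-04 -1.38391442e-01]
```

```bash
python3 -m inch '[0.001,0.004,0,0,0,0,1, 0.001,0.002,0,0,0,0,1, 0.001,0,0,0,0,0,1, 0.001,0,0,0,0,0,1]'; python3 -m inch '[0.001,0,0,0,0,0,1, 0.001,0,0,0,0,0,1, 0.001,0,0,0,0,0,1, 0.001,0,0,0,0,0,1]';python3 -m inch '[0.001,0,0,0,0,0,1, 0.001,0,0,0,0,0,1, 0.001,0,0,0,0,0,1, 0.001,0,0,0,0,0,1]'
```

```text
t: 3.6
eef_pos: [462.9, 4.6, 46.3]
tcp_rot: [-1.571, 0.001, -0.138]
ft_force: [-1.6, 0.1, -1.0]
opening: 0.004
t: 4.0
eef_pos: [467.2, 4.0, 46.6]
tcp_rot: [-1.571, 0.0, -0.138]
ft_force: [-1.5, 0.5, -2.5]
opening: 0.005
t: 4.4
eef_pos: [471.3, 3.5, 46.6]
tcp_rot: [-1.571, -0.0, -0.138]
ft_force: [-1.7, -0.2, -1.0]
opening: 0.006
```

```bash
python3 -m inch '[0.001,0,0,0,0,0,1, 0.001,0,0,0,0,0,1, 0.001,0,0,0,0,0,1, 0.001,0,0,0,0,0,1]'; python3 - <<'E'
from h import *
s=env.state(); d=s["eef_pos"][:2]-AX; print(d@PX,d@PY)
c=grab("side","s2"); crop(c,170,120,450,340,2.8,"s2c")
E
```

```text
t: 4.8
eef_pos: [475.2, 2.9, 46.6]
tcp_rot: [-1.571, -0.0, -0.138]
ft_force: [-2.5, 0.4, 0.0]
opening: 0.003
-168.95791229769628 0.660763768226535
```

View pics/s2c.png

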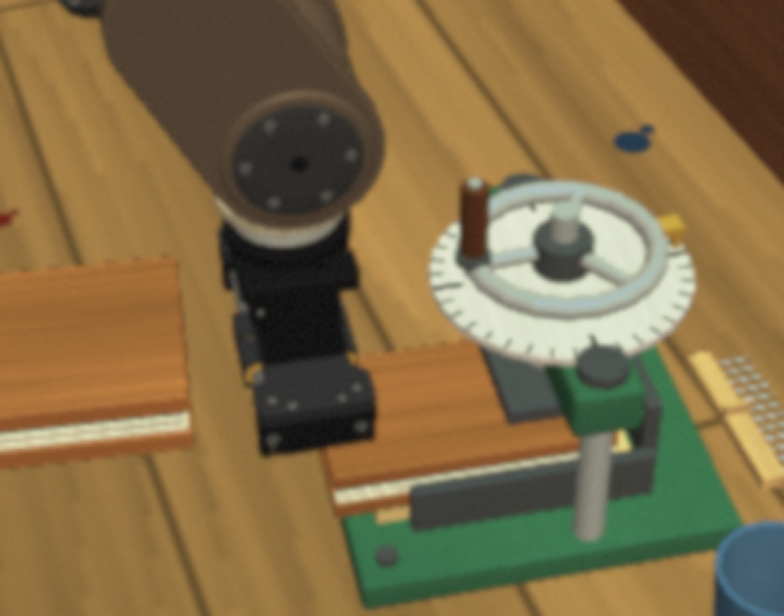

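The stack's near corner has moved from (314,507) to (333,510) in the crop, so the fingers are pushing it. About 24 mm remain.

```bash
python3 -m inch '[0.0015,0,0,0,0,0,1, 0.0015,0,0,0,0,0,1, 0.0015,0,0,0,0,0,1, 0.0015,0,0,0,0,0,1, 0.0015,0,0,0,0,0,1]'; python3 -m inch '[0.001,0,0,0,0,0,1, 0.001,0,0,0,0,0,1, 0.001,0,0,0,0,0,1, 0.001,0,0,0,0,0,1, 0.001,0,0,0,0,0,1]'; python3 -m inch '[0.001,0,0,0,0,0,1, 0.001,0,0,0,0,0,1, 0.001,0,0,0,0,0,1]'
```

```text
t: 5.35
eef_pos: [482.6, 1.9, 46.6]
tcp_rot: [-1.571, 0.0, -0.138]
ft_force: [-2.5, 0.6, 1.2]
opening: 0.008
t: 5.85
eef_pos: [487.6, 1.2, 46.6]
tcp_rot: [-1.571, -0.0, -0.138]
ft_force: [-3.2, 1.2, 1.7]
opening: 0.003
t: 6.15
eef_pos: [490.6, 0.7, 46.6]
tcp_rot: [-1.571, 0.0, -0.138]
ft_force: [-4.5, 0.6, 2.4]
opening: 0.004
```

```bash
for i in 1; do python3 -m inch '[0.0007,0,0,0,0,0,1, 0.0007,0,0,0,0,0,1, 0.0007,0,0,0,0,0,1]'; done; python3 -m inch '[0.0005,0,0,0,0,0,1, 0.0005,0,0,0,0,0,1, 0.0005,0,0,0,0,0,1]';python3 -m inch '[0.0005,0,0,0,0,0,1, 0.0005,0,0,0,0,0,1, 0.0005,0,0,0,0,0,1]'
```

```text
t: 6.45
eef_pos: [492.6, 0.5, 46.6]
tcp_rot: [-1.571, 0.0, -0.138]
ft_force: [-4.6, 1.6, 2.5]
opening: 0.005
t: 6.75
eef_pos: [494.1, 0.3, 46.6]
tcp_rot: [-1.571, -0.0, -0.138]
ft_force: [-4.4, 0.0, 1.7]
opening: 0.005
t: 7.05
eef_pos: [495.6, 0.1, 46.6]
tcp_rot: [-1.571, -0.0, -0.138]
ft_force: [-4.7, 0.4, 1.8]
opening: 0.007
```

```bash
python3 -m inch '[0.0005,0,0,0,0,0,1, 0.0005,0,0,0,0,0,1]'; python3 -m inch '[0.0005,0,0,0,0,0,1, 0.0005,0,0,0,0,0,1]';python3 -m inch '[0.0005,0,0,0,0,0,1, 0.0005,0,0,0,0,0,1]'
```

```text
t: 7.25
eef_pos: [496.6, -0.1, 46.6]
tcp_rot: [-1.571, 0.0, -0.138]
ft_force: [-4.3, -0.0, 2.1]
opening: 0.005
t: 7.45
eef_pos: [497.0, -0.1, 46.6]
tcp_rot: [-1.571, 0.001, -0.138]
ft_force: [-9.3, 0.5, 7.2]
opening: 0.003
t: 7.65
eef_pos: [496.9, -0.1, 46.6]
tcp_rot: [-1.571, 0.004, -0.138]
ft_force: [-13.4, 0.9, 11.1]
opening: 0.003
```

```bash
python3 -m inch '[0.0005,0,0,0,0,0,1, 0,0,0,0,0,0,1]'; python3 -m inch '[-0.001,0,0,0,0,0,1, -0.001,0,0,0,0,0,1, -0.002,0,0,0,0,0,1, -0.01,0,0,0,0,0,1,  -0.02,0,0,0,0,0,1, -0.02,0,0,0,0,0,0.16, 0,-0.03,0,0,0,0,0.16, 0,-0.04,0,0,0,0,0.16, 0,-0.04,0,0,0,0,0.16, 0,-0.04,0,0,0,0,0.16]'; python3 - <<'E'
from h import *
c=grab("side","s3"); crop(c,170,120,450,340,2.8,"s3c")
c=grab("top","t3"); crop(c,260,110,410,330,2.7,"t3c")
print(env.state()["eef_pos"],env.state()["opening"])
E
```

```text
t: 7.85
eef_pos: [496.9, -0.1, 46.6]
tcp_rot: [-1.571, 0.004, -0.138]
ft_force: [-13.9, 1.3, 10.6]
opening: 0.005
t: 8.85
eef_pos: [445.1, 7.1, 198.3]
tcp_rot: [-1.571, -0.001, -0.138]
ft_force: [-0.0, -0.3, -0.8]
opening: 0.369
[447.16126976   6.87631837 200.85144233] 0.40820004045953817
```

View pics/s3c.png

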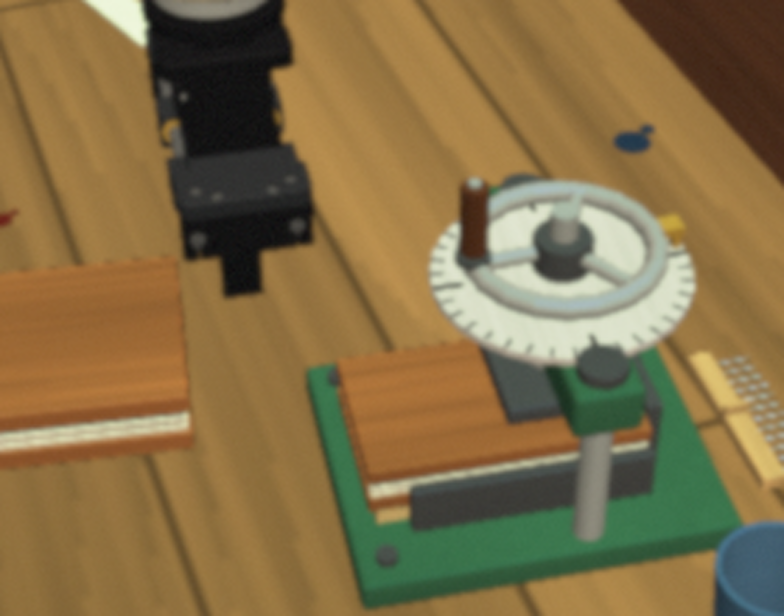

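View pics/t3c.png

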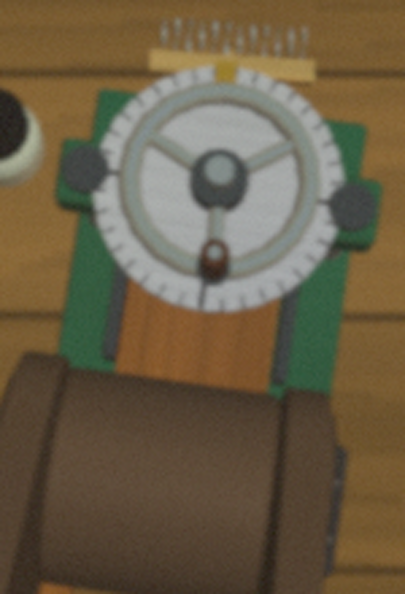

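```bash
python3 - <<'E'
from h import *
c=load("pics/top0.npz"); s=load("pics/side0.npz")
def tri(a,b):
    Pa=c["mtx"]@np.c_[c["R"],c["t"]]; Pb=s["mtx"]@np.c_[s["R"],s["t"]]
    X=cv2.triangulatePoints(Pa,Pb,np.array(a,float),np.array(b,float)); return (X[:3]/X[3]).ravel()
print("handletop",tri((260+263/3.3,110+306/3.3),(250+295/3.3,160+83/3.3)))
print("onz top",onz(c,260+263/3.3,110+306/3.3,244),"side",onz(s,250+295/3.3,160+83/3.3,244))
print("hub", onz(c,260+268/3.3,110+207/3.3,216), onz(s,250+404/3.3,160+103/3.3,216))
for X in ([642.5,-21,166],[642.5,-21,191],[642.5,-21,216]): print((proj(c,X)-[260,110])*3.3,(proj(s,X)-[250,160])*3.3)
# overlay dial and rim circles for check
for n,cc,(x0,y0,x1,y1) in(("t",c,(260,110,410,290)),("s",s,(250,160,480,340))):
    im=cv2.resize(cc["pixels"][y0:y1,x0:x1],None,fx=3.3,fy=3.3,interpolation=cv2.INTER_CUBIC)
    for r,z,col in((82,166,(0,0,255)),(58,191,(255,0,0))):
        pts=np.array([(proj(cc,[642.5+r*np.cos(a),-21+r*np.sin(a),z])-[x0,y0])*3.3+1.6 for a in np.linspace(0,6.283,90)])
        cv2.polylines(im,[pts.round().astype(int)],True,col,1)
    cv2.imwrite(f"pics/ov{n}.png",im)
E
python3 -c "
import cv2,numpy as np
a=cv2.imread('pics/ovt.png');b=cv2.imread('pics/ovs.png')[:300,160:]
a=a[60:400];h=300
cv2.imwrite('pics/ov.png',np.hstack([a[:300],b[:300]])[:,:]) if a.shape[1]+b.shape[1]<=1100 else 0
"
```

```text
handletop [583.52217759 -18.19184281 246.95024815]
onz top [585.06106885 -18.49792409 244.        ] side [584.4527175 -14.4280116 244.       ]
hub [640.85712428 -21.28611619 216.        ] [644.96574461 -14.6292501  216.        ]
[265.40214872 227.17936395] [399.53718634 187.50360928]
[266.3926207  215.84212206] [402.07770813 149.85396343]
[267.44466422 203.80011366] [404.69819943 111.01919743]
```

View pics/ovt.png

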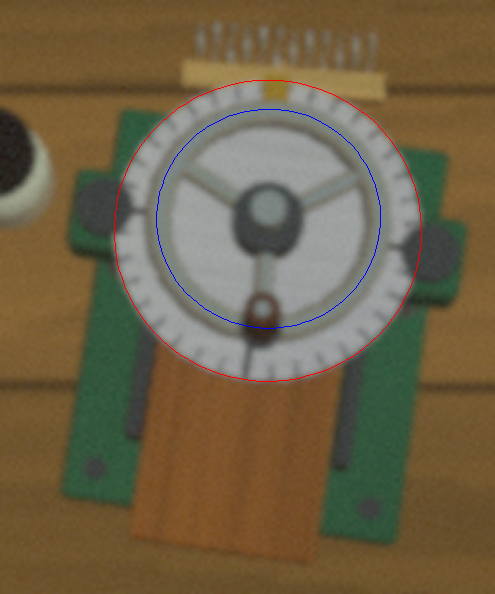

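View pics/ovs.png

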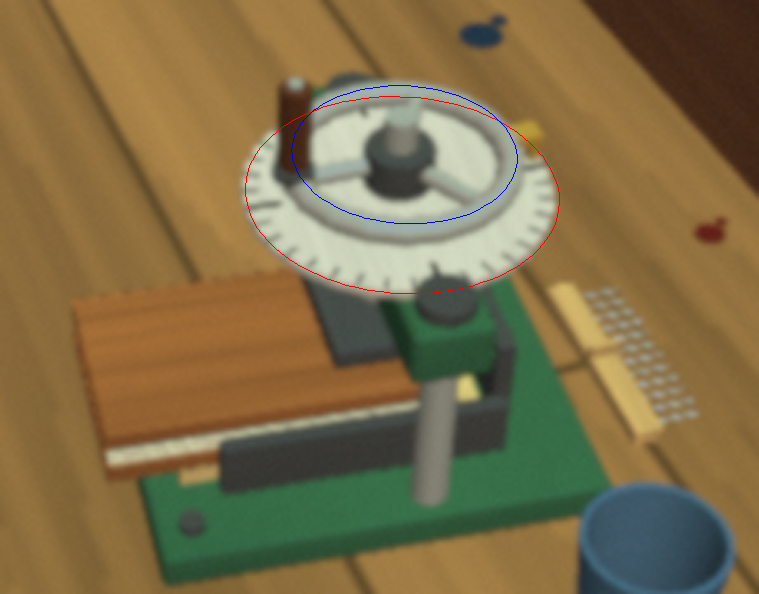

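The top overlay fits exactly, putting the axis at (642.5,-21) and the handle at about (585,-18.5). The jaws are partly open, so I'll slide in horizontally and straddle the peg at z≈208.

```bash
python3 -m inch '[0,0,0,0,0,0,0.16]'; python3 - <<'E'
from h import *
print(toolshift([584.7,-18.4,208]),env.state()["eef_pos"],env.state()["tcp_rot"],env.state()["opening"])
E
```

```text
t: 9.05
eef_pos: [445.5, 7.0, 197.0]
tcp_rot: [-1.571, -0.002, -0.138]
ft_force: [0.1, -0.1, -0.6]
opening: 0.418
[141.39453558 -10.62147304  -5.99726482] [445.50964191   7.03363196 197.02857589] [-1.57070928 -0.00247892 -0.13832743] 0.41849771894584775
```

```bash
python3 -m inch '[0,-0.011,-0.006,0,0,0,0.16, 0.025,0,0,0,0,0,0.16, 0.025,0,0,0,0,0,0.16, 0.025,0,0,0,0,0,0.16, 0.015,0,0,0,0,0,0.16, 0,0,0,0,0,0,0.16, 0,0,0,0,0,0,0.16]'; python3 - <<'E'
from h import *
print(toolshift([584.7,-18.4,208]),env.state()["eef_pos"],env.state()["opening"])
c=grab("side","s4"); crop(c,200,120,430,300,3.3,"s4c")
E
```

```text
t: 9.75
eef_pos: [533.1, -11.5, 206.7]
tcp_rot: [-1.571, 0.002, -0.139]
ft_force: [-0.1, 0.2, 0.1]
opening: 0.42
[52.08860002 -1.40413465  0.29394293] [533.06669809 -11.49861636 206.71419806] 0.42009248498240437
```

View pics/s4c.png

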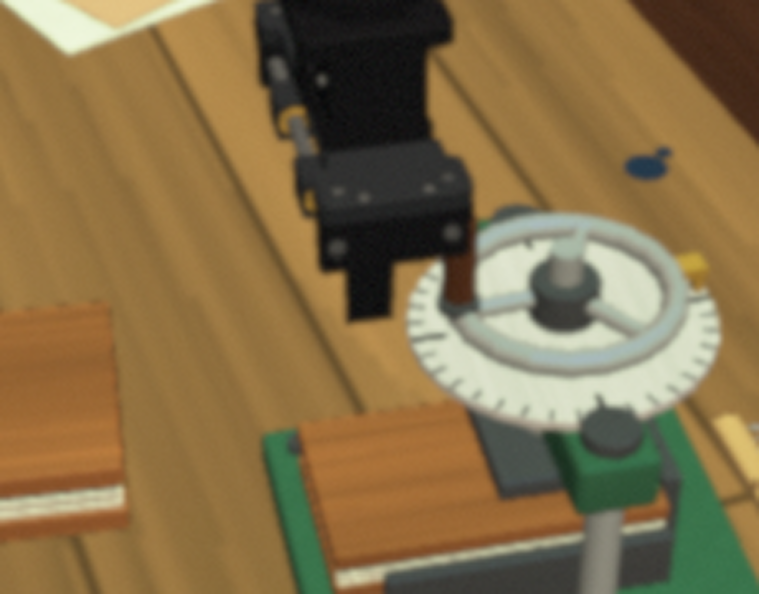

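```bash
python3 -m inch '[0.018,0,0,0,0,0,0.16, 0.018,0,0,0,0,0,0.16, 0.01,0,0,0,0,0,0.16, 0.005,0,0,0,0,0,0.16, 0,0,0,0,0,0,0.16]'; python3 - <<'E'
from h import *
print(toolshift([584.7,-18.4,208]),env.state()["eef_pos"],env.state()["ft_force"])
c=grab("side","s5"); crop(c,200,120,430,300,3.3,"s5c")
E
```

```text
t: 10.3
eef_pos: [584.1, -18.4, 207.4]
tcp_rot: [-1.571, 0.0, -0.138]
ft_force: [-0.0, -0.1, 0.2]
opening: 0.419
[ 0.56638725 -0.55555781  0.03363184] [584.13413018 -18.35510677 207.44471085] [-0.00837904 -0.06715587  0.22850393]
```

View pics/s5c.png

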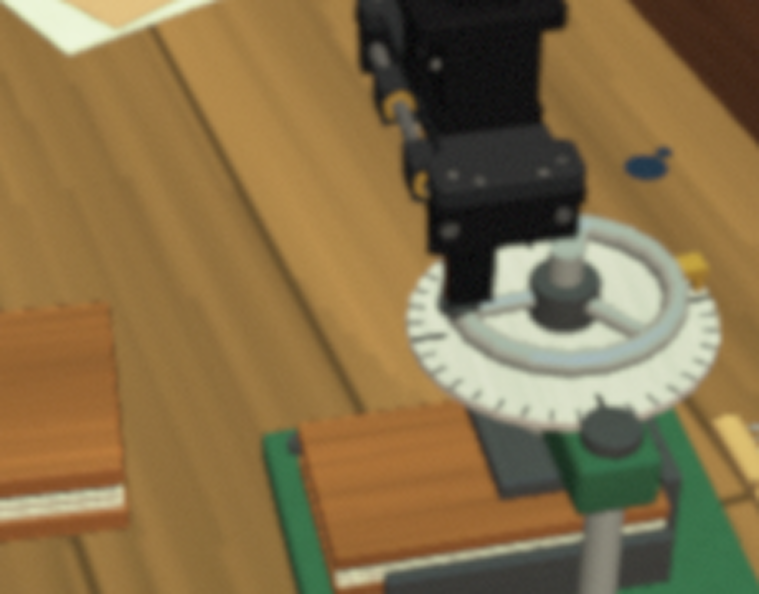

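The finger hides the peg at (470,270), so the jaws are straddling it. Closing.

```bash
python3 -m inch '[0,0,0,0,0,0,1, 0,0,0,0,0,0,1, 0,0,0,0,0,0,1, 0,0,0,0,0,0,1, 0,0,0,0,0,0,1]'; cat > plan.py <<'E'
# planned rows: handle angle decreasing; tool axes fixed with yaw -0.138
import sys,numpy as np
a0,step,n=float(sys.argv[1]),float(sys.argv[2]),int(sys.argv[3]); r=58; yaw=-0.138
for i in range(n):
    A,B=np.radians(a0-step*i),np.radians(a0-step*(i+1))
    d=r*np.array([np.cos(B)-np.cos(A),np.sin(B)-np.sin(A)])
    print(f"{a0-step*(i+1):.1f}: {(d[0]*np.cos(yaw)+d[1]*np.sin(yaw))/1000:.4f},0,{(-d[0]*np.sin(yaw)+d[1]*np.cos(yaw))/1000:.4f}")
E
python3 plan.py 177.5 5 66
cat > st.py <<'E'
from h import *
import json
s=env.state(); d=s["eef_pos"][:2]-AX; a=np.degrees(np.arctan2(d[1],d[0])); f=s["ft_force"][:2]
u=d/np.hypot(*d); t=np.array([u[1],-u[0]])  # clockwise tangent
print(f"t {s['t']:.2f} ang {a:.1f} r {np.hypot(*d):.1f} Ftan {f@t:.1f} Frad {f@u:.1f} Fz {s['ft_force'][2]:.1f} z {s['eef_pos'][2]:.1f} op {s['opening']:.3f}")
E
python3 st.py
```

```text
t: 10.85
eef_pos: [584.2, -18.2, 207.7]
tcp_rot: [-1.571, 0.0, -0.138]
ft_force: [-0.5, 1.4, 1.3]
opening: 0.185
172.5: -0.0003,0,0.0051
167.5: 0.0002,0,0.0051
162.5: 0.0006,0,0.0050
157.5: 0.0011,0,0.0049
152.5: 0.0015,0,0.0048
147.5: 0.0019,0,0.0047
142.5: 0.0023,0,0.0045
137.5: 0.0027,0,0.0043
132.5: 0.0031,0,0.0040
127.5: 0.0034,0,0.0038
122.5: 0.0037,0,0.0034
117.5: 0.0040,0,0.0031
112.5: 0.0042,0,0.0027
107.5: 0.0045,0,0.0024
102.5: 0.0047,0,0.0020
97.5: 0.0048,0,0.0016
92.5: 0.0049,0,0.0011
87.5: 0.0050,0,0.0007
82.5: 0.0051,0,0.0003
77.5: 0.0051,0,-0.0002
72.5: 0.0050,0,-0.0006
67.5: 0.0049,0,-0.0011
62.5: 0.0048,0,-0.0015
57.5: 0.0047,0,-0.0019
52.5: 0.0045,0,-0.0023
47.5: 0.0043,0,-0.0027
42.5: 0.0040,0,-0.0031
37.5: 0.0038,0,-0.0034
32.5: 0.0034,0,-0.0037
27.5: 0.0031,0,-0.0040
22.5: 0.0027,0,-0.0042
17.5: 0.0024,0,-0.0045
12.5: 0.0020,0,-0.0047
7.5: 0.0016,0,-0.0048
2.5: 0.0011,0,-0.0049
-2.5: 0.0007,0,-0.0050
-7.5: 0.0003,0,-0.0051
-12.5: -0.0002,0,-0.0051
-17.5: -0.0006,0,-0.0050
-22.5: -0.0011,0,-0.0049
-27.5: -0.0015,0,-0.0048
-32.5: -0.0019,0,-0.0047
-37.5: -0.0023,0,-0.0045
-42.5: -0.0027,0,-0.0043
-47.5: -0.0031,0,-0.0040
-52.5: -0.0034,0,-0.0038
-57.5: -0.0037,0,-0.0034
-62.5: -0.0040,0,-0.0031
-67.5: -0.0042,0,-0.0027
-72.5: -0.0045,0,-0.0024
-77.5: -0.0047,0,-0.0020
-82.5: -0.0048,0,-0.0016
-87.5: -0.0049,0,-0.0011
-92.5: -0.0050,0,-0.0007
-97.5: -0.0051,0,-0.0003
-102.5: -0.0051,0,0.0002
-107.5: -0.0050,0,0.0006
-112.5: -0.0049,0,0.0011
-117.5: -0.0048,0,0.0015
-122.5: -0.0047,0,0.0019
-127.5: -0.0045,0,0.0023
-132.5: -0.0043,0,0.0027
-137.5: -0.0040,0,0.0031
-142.5: -0.0038,0,0.0034
-147.5: -0.0034,0,0.0037
-152.5: -0.0031,0,0.0040
t 10.85 ang 177.3 r 58.4 Ftan 1.4 Frad 0.5 Fz 1.3 z 207.7 op 0.185
```

```bash
python3 -m inch '[-0.0003,0,0.0051,0,0,0,1, 0.0002,0,0.0051,0,0,0,1]' >/dev/null; python3 st.py; python3 -m inch '[0.0006,0,0.005,0,0,0,1, 0.0011,0,0.0049,0,0,0,1]'>/dev/null; python3 st.py; python3 -m inch '[0.0015,0,0.0048,0,0,0,1, 0.0019,0,0.0047,0,0,0,1]'>/dev/null; python3 st.py; python3 -m inch '[0.0023,0,0.0045,0,0,0,1, 0.0027,0,0.0043,0,0,0,1]'>/dev/null; python3 st.py
```

```text
t 11.05 ang 168.4 r 58.3 Ftan -7.4 Frad 0.3 Fz 2.2 z 207.7 op 0.183
t 11.25 ang 158.4 r 58.1 Ftan -7.2 Frad -0.1 Fz 1.6 z 207.7 op 0.186
t 11.45 ang 148.4 r 58.0 Ftan -7.8 Frad -0.9 Fz 1.8 z 207.7 op 0.183
t 11.65 ang 138.4 r 57.9 Ftan -7.6 Frad -2.5 Fz 3.5 z 207.7 op 0.186
```

```bash
python3 -m inch '[0.0031,0,0.004,0,0,0,1, 0.0034,0,0.0038,0,0,0,1]' >/dev/null; python3 st.py; python3 -m inch '[0.0037,0,0.0034,0,0,0,1]'>/dev/null; python3 st.py; python3 -m inch '[0.004,0,0.0031,0,0,0,1]'>/dev/null; python3 st.py; python3 -m inch '[0.0042,0,0.0027,0,0,0,1]'>/dev/null; python3 st.py; python3 -m inch '[0.0045,0,0.0024,0,0,0,1]'>/dev/null; python3 st.py; python3 -m inch '[0.0047,0,0.002,0,0,0,1]'>/dev/null; python3 st.py
```

```text
t 11.85 ang 128.4 r 57.8 Ftan -6.9 Frad -2.7 Fz 3.1 z 207.7 op 0.182
t 11.95 ang 123.4 r 57.7 Ftan -7.6 Frad -2.1 Fz 3.7 z 207.8 op 0.184
t 12.05 ang 118.4 r 57.7 Ftan -7.8 Frad -3.3 Fz 3.8 z 207.7 op 0.185
t 12.15 ang 113.5 r 57.7 Ftan -7.3 Frad -3.3 Fz 3.4 z 207.7 op 0.185
t 12.25 ang 108.5 r 57.6 Ftan -7.9 Frad -4.1 Fz 5.0 z 207.7 op 0.184
t 12.35 ang 103.5 r 57.6 Ftan -8.1 Frad -4.0 Fz 4.1 z 207.7 op 0.188
```

```bash
python3 -m inch '[0.0048,0,0.0016,0,0,0,1]' >/dev/null; python3 st.py; python3 -m inch '[0.0049,0,0.0011,0,0,0,1]'>/dev/null; python3 st.py; python3 -m inch '[0.005,0,0.0006,0,0,0,1]'>/dev/null; python3 st.py; python3 -m inch '[0.0051,0,0.0002,0,0,0,1]'>/dev/null; python3 st.py; python3 -m inch '[0.0051,0,-0.0003,0,0,0,1]'>/dev/null; python3 st.py; python3 -m inch '[0.005,0,-0.0007,0,0,0,1]'>/dev/null; python3 st.py
```

```text
t 12.45 ang 98.5 r 57.5 Ftan -7.8 Frad -5.2 Fz 5.1 z 207.7 op 0.182
t 12.55 ang 93.5 r 57.5 Ftan -7.7 Frad -3.8 Fz 4.8 z 207.7 op 0.185
t 12.65 ang 88.6 r 57.4 Ftan -7.8 Frad -2.9 Fz 5.2 z 207.7 op 0.184
t 12.75 ang 83.5 r 57.4 Ftan -6.8 Frad -3.4 Fz 4.7 z 207.7 op 0.185
t 12.85 ang 78.5 r 57.4 Ftan -7.2 Frad -2.8 Fz 4.1 z 207.7 op 0.185
t 12.95 ang 73.4 r 57.4 Ftan -6.8 Frad -2.3 Fz 4.6 z 207.7 op 0.183
```

```bash
python3 -m inch '[0.0049,0,-0.0011,0,0,0,1]' >/dev/null; python3 st.py; python3 -m inch '[0.0048,0,-0.0015,0,0,0,1]'>/dev/null; python3 st.py; python3 -m inch '[0.0047,0,-0.0019,0,0,0,1]'>/dev/null; python3 st.py; python3 -m inch '[0.0045,0,-0.0023,0,0,0,1]'>/dev/null; python3 st.py; python3 -m inch '[0.0043,0,-0.0027,0,0,0,1]'>/dev/null; python3 st.py; python3 -m inch '[0.004,0,-0.0031,0,0,0,1]'>/dev/null; python3 st.py
```

```text
t 13.05 ang 68.5 r 57.3 Ftan -7.4 Frad -3.2 Fz 6.3 z 207.8 op 0.182
t 13.15 ang 63.5 r 57.3 Ftan -8.0 Frad -3.4 Fz 5.2 z 207.8 op 0.177
t 13.25 ang 58.5 r 57.3 Ftan -6.8 Frad -2.2 Fz 4.8 z 207.7 op 0.182
t 13.35 ang 53.5 r 57.3 Ftan -7.9 Frad -2.8 Fz 5.1 z 207.7 op 0.184
t 13.45 ang 48.5 r 57.3 Ftan -7.2 Frad -2.7 Fz 4.1 z 207.7 op 0.185
t 13.55 ang 43.5 r 57.3 Ftan -7.3 Frad -3.0 Fz 5.2 z 207.8 op 0.183
```

```bash
python3 -m inch '[0.0038,0,-0.0034,0,0,0,1]' >/dev/null; python3 st.py; python3 -m inch '[0.0034,0,-0.0037,0,0,0,1]'>/dev/null; python3 st.py; python3 -m inch '[0.0031,0,-0.004,0,0,0,1]'>/dev/null; python3 st.py; python3 -m inch '[0.0027,0,-0.0042,0,0,0,1]'>/dev/null; python3 st.py; python3 -m inch '[0.0024,0,-0.0045,0,0,0,1]'>/dev/null; python3 st.py; python3 -m inch '[0.002,0,-0.0047,0,0,0,1]'>/dev/null; python3 st.py
```

```text
t 13.65 ang 38.4 r 57.4 Ftan -7.5 Frad -2.6 Fz 4.6 z 207.8 op 0.185
t 13.75 ang 33.5 r 57.4 Ftan -7.8 Frad -2.8 Fz 4.6 z 207.8 op 0.183
t 13.85 ang 28.5 r 57.4 Ftan -7.7 Frad -2.7 Fz 4.7 z 207.8 op 0.181
t 13.95 ang 23.5 r 57.4 Ftan -6.8 Frad -2.3 Fz 4.0 z 207.8 op 0.183
t 14.05 ang 18.5 r 57.5 Ftan -8.4 Frad -2.2 Fz 4.1 z 207.7 op 0.185
t 14.15 ang 13.5 r 57.5 Ftan -7.3 Frad -2.6 Fz 3.2 z 207.7 op 0.182
```

```bash
python3 -m inch '[0.0016,0,-0.0048,0,0,0,1]' >/dev/null; python3 st.py; python3 -m inch '[0.0011,0,-0.0049,0,0,0,1]'>/dev/null; python3 st.py; python3 -m inch '[0.0007,0,-0.005,0,0,0,1]'>/dev/null; python3 st.py; python3 -m inch '[0.0003,0,-0.0051,0,0,0,1]'>/dev/null; python3 st.py; python3 -m inch '[-0.0002,0,-0.0051,0,0,0,1]'>/dev/null; python3 st.py; python3 -m inch '[-0.0006,0,-0.005,0,0,0,1]'>/dev/null; python3 st.py
```

```text
t 14.25 ang 8.4 r 57.6 Ftan -7.3 Frad -2.5 Fz 3.8 z 207.8 op 0.183
t 14.35 ang 3.5 r 57.6 Ftan -7.7 Frad -1.8 Fz 3.3 z 207.8 op 0.183
t 14.45 ang -1.5 r 57.6 Ftan -7.7 Frad -1.4 Fz 2.7 z 207.8 op 0.182
t 14.55 ang -6.6 r 57.7 Ftan -7.0 Frad -1.7 Fz 3.0 z 207.8 op 0.186
t 14.65 ang -11.6 r 57.8 Ftan -7.8 Frad -1.2 Fz 1.8 z 207.8 op 0.180
t 14.75 ang -16.6 r 57.8 Ftan -9.9 Frad -1.7 Fz 1.8 z 207.8 op 0.183
```

```bash
python3 -m inch '[-0.0011,0,-0.0049,0,0,0,1]' >/dev/null; python3 st.py; python3 -m inch '[-0.0015,0,-0.0048,0,0,0,1]'>/dev/null; python3 st.py; python3 -m inch '[-0.0019,0,-0.0047,0,0,0,1]'>/dev/null; python3 st.py; python3 -m inch '[-0.0023,0,-0.0045,0,0,0,1]'>/dev/null; python3 st.py; python3 -m inch '[-0.0027,0,-0.0043,0,0,0,1]'>/dev/null; python3 st.py
```

```text
t 14.85 ang -21.2 r 57.8 Ftan -10.7 Frad -0.3 Fz 0.8 z 207.8 op 0.184
t 14.95 ang -26.0 r 57.9 Ftan -10.4 Frad 0.5 Fz 0.4 z 207.8 op 0.185
t 15.05 ang -31.0 r 58.0 Ftan -11.2 Frad -0.1 Fz -0.0 z 207.8 op 0.186
t 15.15 ang -36.0 r 58.0 Ftan -10.9 Frad 1.4 Fz -0.1 z 207.8 op 0.186
t 15.25 ang -41.0 r 58.1 Ftan -11.2 Frad 0.5 Fz -0.1 z 207.8 op 0.185
```

The force stepped up from about 7.5 to 10–11 N between −12° and −17°, which puts contact at about −13°. The target is therefore about −103° to −104°.

```bash
python3 -m inch '[-0.0031,0,-0.004,0,0,0,1, -0.0034,0,-0.0038,0,0,0,1]' >/dev/null; python3 st.py; python3 -m inch '[-0.0037,0,-0.0034,0,0,0,1, -0.004,0,-0.0031,0,0,0,1]'>/dev/null; python3 st.py; python3 -m inch '[-0.0042,0,-0.0027,0,0,0,1, -0.0045,0,-0.0024,0,0,0,1]'>/dev/null; python3 st.py; python3 -m inch '[-0.0047,0,-0.002,0,0,0,1, -0.0048,0,-0.0016,0,0,0,1]'>/dev/null; python3 st.py; python3 -m inch '[-0.0049,0,-0.0011,0,0,0,1, 0,0,0,0,0,0,1]'>/dev/null; python3 st.py
python3 - <<'E'
from h import *
c=grab("side","s6"); crop(c,200,120,430,300,3.3,"s6c")
c=grab("top","t6"); crop(c,260,110,410,290,3.3,"t6c")
E
```

```text
t 15.45 ang -51.0 r 58.2 Ftan -12.1 Frad 0.9 Fz -2.3 z 207.8 op 0.184
t 15.65 ang -61.0 r 58.3 Ftan -11.7 Frad 1.8 Fz -2.6 z 207.8 op 0.183
t 15.85 ang -70.9 r 58.4 Ftan -12.6 Frad 2.2 Fz -3.7 z 207.8 op 0.185
t 16.05 ang -80.8 r 58.6 Ftan -11.3 Frad 0.6 Fz -3.1 z 207.8 op 0.182
t 16.25 ang -86.4 r 58.6 Ftan -7.7 Frad 1.5 Fz -2.3 z 207.8 op 0.186
```

View pics/s6c.png

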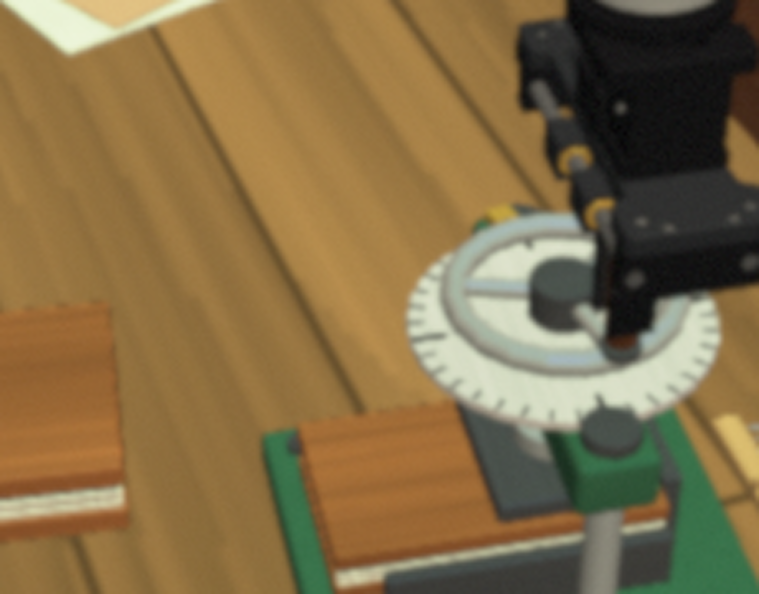

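View pics/t6c.png

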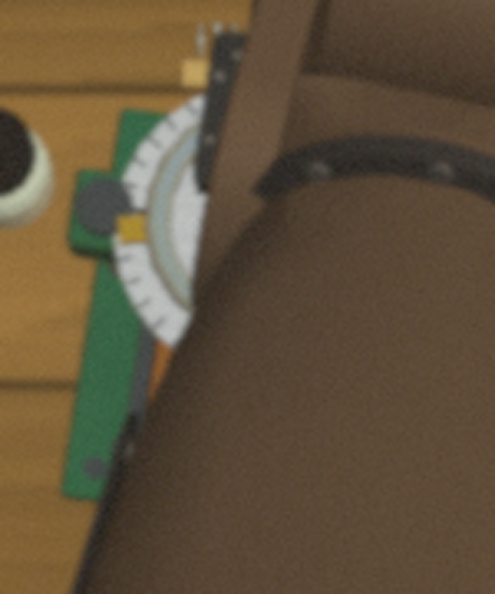

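```bash
cat > ptr.py <<'E'
from h import *
import sys
c=load(f"pics/{sys.argv[1]}.npz")
hsv=cv2.cvtColor(c["pixels"],cv2.COLOR_BGR2HSV); 
m=np.zeros(hsv.shape[:2],bool)
for v in range(120,240):
  for u in range(280,400):
    if 18<hsv[v,u,0]<32 and hsv[v,u,1]>130 and hsv[v,u,2]>90:
      d=onz(c,u,v,174)[:2]-AX
      if 60<np.hypot(*d)<84: m[v,u]=1
n,l,st,ce=cv2.connectedComponentsWithStats(m.astype(np.uint8))
for i in range(1,n):
  if st[i,4]>8:
    d=onz(c,*ce[i],175)[:2]-AX; print(ce[i],st[i,4],"r",np.hypot(*d),"ptr ang",np.degrees(np.arctan2(d[1],d[0])))
E
python3 ptr.py top0; echo; python3 ptr.py t6
```

```text
[343.26785714 135.19642857] 56 r 76.39556796975835 ptr ang -3.3615271312188773

[299.61111111 178.85185185] 54 r 71.47337819080897 ptr ang 91.9631065784727
```

The pointer has turned 264.7° by camera and the handle 263.7° by arm pose, so they agree. Contact was about 190.5° in, so about 17° more is needed.

```bash
python3 -m inch '[-0.005,0,-0.0007,0,0,0,1, -0.0051,0,-0.0003,0,0,0,1, -0.0051,0,0.0002,0,0,0,1]'>/dev/null; python3 st.py;  python3 -m inch '[-0.0015,0,0.0001,0,0,0,1]'>/dev/null; python3 st.py; python3 -m inch '[0,0,0,0,0,0,1]'>/dev/null; python3 st.py
python3 - <<'E'
from h import *
c=grab("top","t7"); crop(c,260,110,410,290,3.3,"t7c")
E
python3 ptr.py t7
```

```text
t 16.65 ang -100.5 r 58.7 Ftan -12.6 Frad 0.1 Fz -4.6 z 207.8 op 0.184
t 16.75 ang -102.3 r 58.7 Ftan -13.1 Frad -0.0 Fz -5.3 z 207.9 op 0.186
t 16.85 ang -102.4 r 58.7 Ftan -10.7 Frad 0.5 Fz -4.4 z 207.8 op 0.185
[300.08928571 168.46428571] 56 r 72.65351495942792 ptr ang 77.18952585723146
```

Turned about 280° in total, which is 88–91° past contact. Releasing with a partial opening because the hub is on the inner side, then lifting away.

```bash
python3 -m inch '[0.0008,0,0,0,0,0,0.4, 0,0,0,0,0,0,0.4, 0,0,0,0,0,0,0.4, 0,0,0,0,0,0,0.4]'; python3 st.py; python3 -m inch '[0,-0.01,0,0,0,0,0.4, 0,-0.02,0,0,0,0,0.4, 0,-0.03,0,0,0,0,0.4, 0,-0.03,0,0,0,0,0.4, 0,-0.03,0,0,0,0,0.4, 0,0,0,0,0,0,0.4]'
```

```text
t: 17.3
eef_pos: [628.8, -77.7, 207.6]
tcp_rot: [-1.571, 0.0, -0.138]
ft_force: [0.3, -0.2, 0.1]
opening: 0.302
t 17.30 ang -103.6 r 58.3 Ftan -0.4 Frad 0.2 Fz 0.1 z 207.6 op 0.302
t: 17.9
eef_pos: [629.8, -77.9, 332.7]
tcp_rot: [-1.571, -0.007, -0.138]
ft_force: [0.3, -0.7, 0.2]
opening: 0.298
```

Clear. I'll move off to the left (+y) so the cameras can see the press.

```bash
python3 -m inch '[-0.03,0,0.03,0,0,0,0.4, -0.03,0,0.03,0,0,0,0.4, -0.03,0,0.04,0,0,0,0.4, -0.02,0,0.04,0,0,0,0.4, 0,0,0.04,0,0,0,0.4, 0,0,0.04,0,0,0,0.4, 0,0,0.04,0,0,0,0.4, 0,0,0.04,0,0,0,0.4, 0,0,0.04,0,0,0,0.4, 0,0,0.03,0,0,0,0.4]'; python3 -m inch '[0,0,0,0,0,0,0.4,0,0,0,0,0,0,0.4,0,0,0,0,0,0,0.4]'
python3 - <<'E'
from h import *
c=grab("side","s8"); crop(c,220,120,460,340,2.7,"s8c")
c=grab("top","t8"); crop(c,240,110,470,290,3.3,"t8c")
E
python3 ptr.py t8
```

```text
t: 18.9
eef_pos: [570.7, 306.1, 327.4]
tcp_rot: [-1.571, 0.0, -0.137]
ft_force: [0.2, -1.5, 0.5]
opening: 0.297
t: 19.2
eef_pos: [570.9, 303.0, 327.7]
tcp_rot: [-1.571, 0.0, -0.139]
ft_force: [0.5, 0.0, 0.2]
opening: 0.302
[300.17647059 168.35294118] 51 r 72.5517533683051 ptr ang 77.00931575466066
```

View pics/s8c.png

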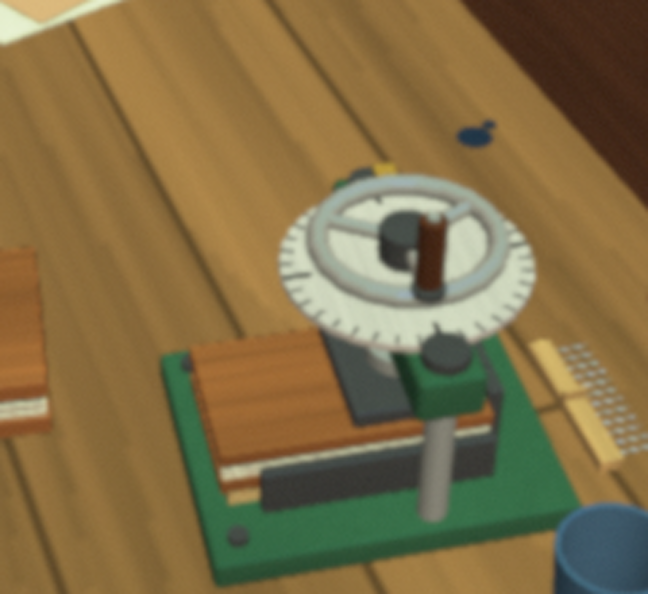

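View pics/t8c.png

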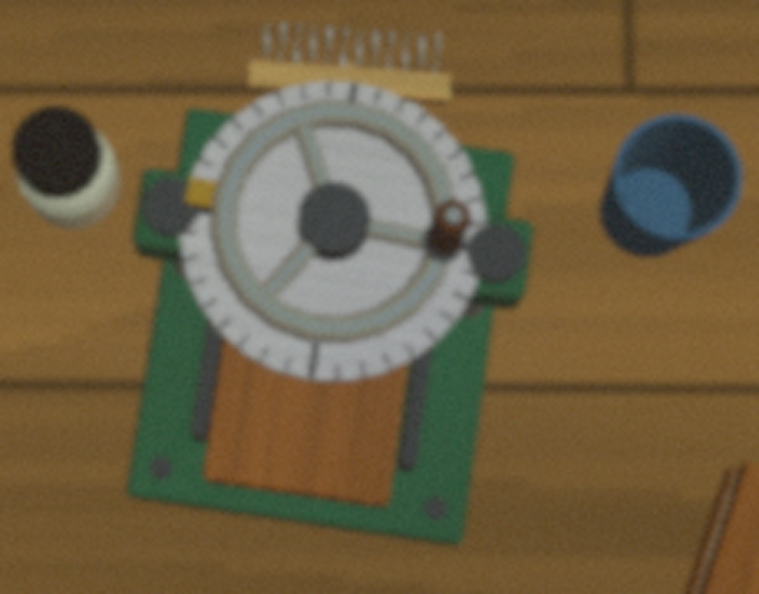

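```bash
python3 - <<'E'
from h import *
c=load("pics/t8.npz")
for q in((205,481),(389,505)):
    d=onz(c,240+q[0]/3.3,110+q[1]/3.3,70.5)[:2]-AX; print(d@PX,d@PY)
print(env.state()["t"]); print(env.job_done())
E
```

```text
-137.73679455227457 53.083574379508455
-136.05935124157955 -55.42128993849763
19.3
the job is handed in; nothing more can be done
None
```

I slid the stack home against the back stop, turned the handwheel clockwise to contact plus a quarter turn, let go, and handed the job in at 19.3 s.

- **Stack:** It took 2.5–5 N to slide. At the stop it stopped moving and the force rose to about 14 N horizontally (17–18 N in all), well under the 35 N limit. In the final picture its front edge measures 136–138 mm from the screw axis against the 135 mm expected. That is within the 2 mm calibration, apart from one corner at 2.7 mm. The front corner sits where it did straight after the push.
- **Contact:** Turning took 7–8 N until it jumped to 10–11 N between 189° and 194° of turn, so I took contact as about 190.5°. The readings were 5° apart, so that is good to a few degrees.
- **Quarter turn:** I went on to a total of about 280° (279.4° by the pointer, 279.7° by the arm). That is about 89° past contact, and the contact uncertainty makes it anywhere from 86° to 92°. The last reading before letting go was about 13 N.
- **After release:** The pointer read 77.0°, against 77.2° before, so the wheel did not move. The gripper is clear and touches nothing.
- **Jar, cup and comb:** The pictures show them apparently unmoved. I did not measure their positions.

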